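Find the drilled end of a brass foot on the bench pin and hold it hole-up

TASK

One end of the square brass foot lying on the bench has a blind hole, the other end is solid. Try the foot on the level pin of the bench-pin post to feel for the hole, and push it on until the pin is most of the way in; then draw it off, turn the foot so that the hole faces straight up, and finish while still holding it in the gripper like that, still and at least 12 cm above the bench. Leave the jar, the box of bits and the small dish where they are.

Things in the scene. Friction and masses are not known exactly. Their poses are not given: they have to be found in the camera images.
- foot: Brass foot, 60 mm long, 0.5 kg, lying level. Middle 36 mm: square body, 36 x 36 mm section, flat faces to grip; each end: round boss, 32 mm diameter, 12 mm long. Blind hole in the +x end, 22 mm diameter, 26 mm deep, on the long axis; -x end solid. Origin: centre of the foot, 18 mm above the bench as it lies. x axis: along the foot, out of the hole (any direction); z: up at the start.
- pin_tip (a point): Centre of the free end of the level steel pin: 10 mm diameter, 24 mm long, 30 mm above the bench, pointing roughly towards the robot. x axis: level, from the tip along the pin to the post; z: up. Pushed fully on, the foot's boss meets the post.
- bench_pin: Upright dark steel post that carries the pin on its -x face, fixed to the bench: 24 mm thick (x), 36 mm wide (y), 46 mm high, on an 8 mm thick base plate, 70 x 70 mm, that starts under the pin-side face and reaches away behind the post. Origin: under the post's centre, on the bench; z up.
- jar: Bystander: small amber glass jar with a cap, 36 mm in diameter, 48 mm high, loose. Origin: centre of its underside.
- bit_box: Bystander: flat plastic box, 62 x 102 x 30 mm, small steel bits on its lid, loose. Origin: centre of its underside.
- dish: Bystander: small round brass dish, 110 mm in diameter, 18 mm high, loose. Origin: centre of its underside.

How it is judged:
By the outcome, as a careful person would: the job done as asked, in the order asked, and still so for the second after the job is handed in, while the arm keeps its last pose, push and grip.
It also fails if it takes over 64 s, if anything falls off the work surface, if the arm or the gripper's body presses on something with over 40 N, if the wrist force passes 120 N, or if a joint passes its speed limit or range.

ROBOT

A 6-joint arm with a two-finger parallel gripper is mounted at the origin on the work surface. World frame = base frame: x ahead of the robot, y to its left, z up, the work surface at z = 0. Lengths are in m, angles in rad, forces in N, time in s.
With the tool pointing down it reaches from about 0.25 to 0.725 m from the base axis. Payload 4 kg.
Tool frame: the origin (TCP) lies at the very end of the fingers, on their centre line; the grasp point (between the pads) lies 19 mm behind it; z points along the fingers, y is the line along which they close (so a half turn about z gives the same grasp; the last joint's range is limited). The gripper opens to 85 mm and grips with 20 to 120 N. Pads are 22 mm wide; open, the fingers measure 114 mm over their backs; the gripper's body (76 mm by 85 mm) begins 54 mm behind the grasp point. The pads swing forward as they close: fully open they stand 13 mm farther back than shut.
Start: joints at [-1.178, 0.241, 0.005, 1.335, 0, 1.571], TCP at [0.191, -0.462, 0.231] pointing down, gripper open.
Joint ranges: [-2.72, 2.72], [-1.05, 1.87], [-1.09, 1.28], [-1.99, 2.15], [-1.42, 1.44], [-3.14, 3.14]. Speed limits (rad/s): [2.79, 2.79, 3.14, 3.14, 3.14, 3.14].

INTERFACE

Orientations are given as a unit quaternion [x, y, z, w].
In Python, from cell import env gives the robot as it stands.
- The arm moves only by the shell command python3 -m creep 'ROWS'. ROWS is JSON, a list that holds one entry, the list of rows, each a list of 7 numbers: the shift along the tool's x, y, z in mm, then the turn, a rotation vector about the tool's x, y, z in degrees, then the finger opening in mm, from 0 to 85.4. In form: [[[dx, dy, dz, rx, ry, rz, jaw], ...]]. A call has 1 to 12 rows; each row is the pose to reach, as a shift and turn from the pose commanded when the call began, along the tool's axes at that moment; what a row does not reach only later rows make up. A row lasts 1/8 s, in which the tool goes at most 62.5 mm and 10.7 degrees, less where a joint would pass 70% of its speed; a pose out of reach is approached as far as the arm can. A call with a gripper value outside its range is refused whole. The fingers move at their own pace and stop on an object; the grip force is fixed at half the most. Time passes only in rows, so rows that repeat a pose let the fingers close. It gives the time, the measured TCP pose, the force, the opening and the grip force at its end, in the units of the state.
- env.observe(): the state, without advancing time (a new reading comes with each control period).
- env.get_image(name): name is "scene" or "top" or "wrist"; returns the picture (480x640x3 uint8, blue, green, red); there is no depth.
- env.camera_model(name): a dict with "mtx" (3x3 intrinsics, pixels), "dist" ([k1, k2, p1, p2, k3] as OpenCV has them; the pictures are not rectified), "R" (3x3) and "t" (3): a world point X has camera coordinates R X + t. Camera axes: x right, y down, z forward; pixel columns grow to the right and rows downward; lengths in m; the calibration is good to about 2 mm. A picture is of the moment at which its call begins: read the wrist's pose just before it. camera_model takes no time and is no camera call; for the wrist camera it gives the pose at the moment of the call.
- env.finish_job(): hands the job in; it is judged then, once.
Trained networks look in the newest picture that a camera, given by its name, has taken for a name from the list of things; names that differ only in an ending like _2 or _b are one class to them, and where a whole thing is asked for, a point or a joint stands for the part that bears it (a point fixed in the world has none). Each returns a list of dicts, best first, with "p" (0 to 1); they miss things now and then, are a little off and sometimes report something else, mostly with a low value. They report only what shows in the picture. A call takes as long as a camera call.
- env.find_in(camera, label): "centre" ([x, y, z] in m, in world coordinates, good to about 4 mm: the middle of the surface that is visible of it).
The state is a dict: "time_s": time; "qpos": joint angles; "qvel": joint speeds; "joint_torque": joint torques, N m; "tool_pos": TCP position; "tcp_rot": TCP orientation; "contact_force": force on the tool from outside, world axes, zero at the start; "torque": the same for the moment, N m; "gripper_width": opening from 0.0 (shut) to 1.0 (fully open); "grasp_force": force on a finger pad.
Only numpy, scipy, OpenCV 4.12 (cv2) and the standard library are available. Lean on these libraries where they do the work, as an engineer would, in place of code of your own. Each camera call takes 0.05 s, during which the arm holds its last target. There are 200 camera calls.

## Working session

There is one attempt and no reset: what is moved stays moved. The work goes in short steps, Python scripts to look and compute and a shell command to move; the robot and the scene stay as the last step left them, time stands still between calls to the robot, and variables do not carry over. Pictures are saved under pics/ and viewed, at most 10 in all, crops included, and the job is handed in when it is done.

```bash
ls; mkdir -p pics
python3 - <<'E'
from cell import env
import cv2,numpy as np
a=env.get_image("top"); b=env.get_image("scene")
cv2.imwrite("pics/top.png",a); cv2.imwrite("pics/scene.png",b)
for c in("top","scene"):
  for l in("foot","pin_tip","bench_pin","jar","bit_box","dish"):
    print(c,l,[(np.round(d["centre"],3).tolist(),round(d["p"],2)) for d in env.find_in(c,l)[:3]])
o=env.observe();print(o)
E
```

```text
pics
top foot [([0.562, 0.181, 0.035], 0.71)]
top pin_tip [([0.536, -0.195, 0.01], 0.7)]
top bench_pin [([0.535, -0.193, 0.008], 0.76)]
top jar [([0.72, -0.033, 0.049], 0.62)]
top bit_box [([0.586, 0.397, 0.03], 0.83)]
top dish [([0.6, -0.409, 0.008], 0.59)]
scene foot [([0.578, 0.175, 0.026], 0.89)]
scene pin_tip [([0.537, -0.203, 0.008], 0.69)]
scene bench_pin [([0.531, -0.203, 0.011], 0.82)]
scene jar [([0.737, -0.043, 0.035], 0.85)]
scene bit_box [([0.6, 0.39, 0.035], 0.58), ([0.537, -0.202, 0.006], 0.49)]
scene dish [([0.588, -0.405, 0.009], 0.76)]
{'time_s': 0.7, 'qpos': array([-1.17799780e+00,  2.40505368e-01,  5.02463240e-03,  1.33526900e+00,
       -1.05803687e-05,  1.57083134e+00]), 'qvel': array([ 0.00016703,  0.00249666, -0.00058549,  0.00027354,  0.00082247,
        0.00051973]), 'joint_torque': array([-4.27339983e-04, -3.72077322e+01,  2.52643025e+01,  9.25718668e-04,
        6.78825700e-05, -6.85060030e-06]), 'tool_pos': array([ 0.19137874, -0.4619076 ,  0.2313632 ]), 'tcp_rot': array([ 9.80778995e-01,  1.95121917e-01, -6.41938080e-07,  2.38813211e-05]), 'contact_force': array([-0.16523286, -0.41490097,  0.24703573]), 'torque': array([ 0.01649472, -0.07297947,  0.02949734]), 'grasp_force': 0.0, 'gripper_width': 1.001073592342041}
```

View pics/top.png

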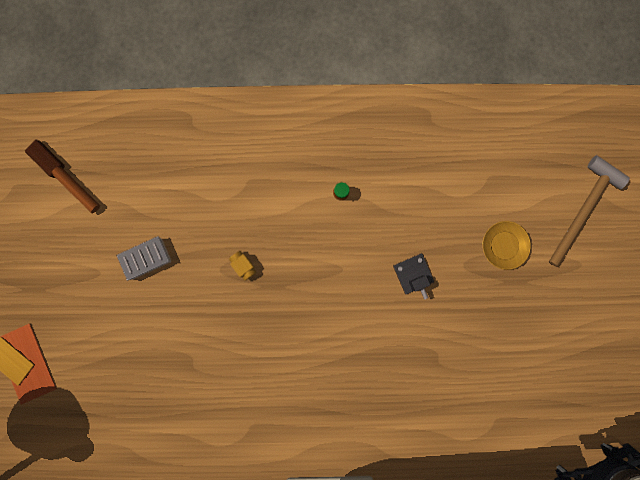

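View pics/scene.png

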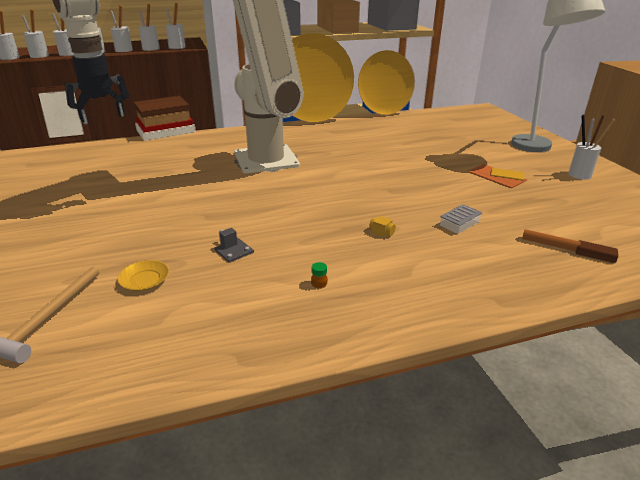

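The top view shows the foot at (242,265), its axis at about 24° yaw. The post is at (415,275) and the pin points at (430,295), about the same yaw. Next I'll write a helper and move the wrist camera over the foot.

```bash
cat > h.py <<'E'
from cell import env
import numpy as np,cv2
from scipy.spatial.transform import Rotation as R
np.set_printoptions(precision=4,suppress=True)
def go(pos,yaw=None,Rt=None):
    """shift (mm) and rotvec (deg) from present pose to TCP pos, tool down with tool x at yaw deg (or Rt)"""
    o=env.observe();R0=R.from_quat(o["tcp_rot"])
    if yaw is not None: Rt=R.from_euler("z",yaw,degrees=True)*R.from_euler("x",180,degrees=True)
    d=R0.inv().apply(np.array(pos)-o["tool_pos"])*1000
    return d,(R0.inv()*Rt).as_rotvec(degrees=True) if Rt is not None else None
def proj(c,P,m=None):
    m=m or env.camera_model(c);return cv2.projectPoints(np.float64(P).reshape(-1,1,3),cv2.Rodrigues(np.array(m["R"]))[0],np.float64(m["t"]),np.float64(m["mtx"]),np.float64(m["dist"]))[0][:,0]
def ray(c,px,z,m=None):
    m=m or env.camera_model(c);u=cv2.undistortPoints(np.float64(px).reshape(-1,1,2),np.float64(m["mtx"]),np.float64(m["dist"]))[:,0]
    Rm=np.array(m["R"]);C=-Rm.T@m["t"];d=np.c_[u,np.ones(len(u))]@Rm
    return C+d*((z-C[2])/d[:,2])[:,None]
E
python3 - <<'E'
from h import *
m=env.camera_model("wrist");Rm=np.array(m["R"]);C=-Rm.T@m["t"];o=env.observe();R0=R.from_quat(o["tcp_rot"])
print("cam in tool",R0.inv().apply(C-o["tool_pos"]),"axis in tool",R0.inv().apply(Rm[2]),m["mtx"])
print("foot ends/pin top", ray("top",[[237,252],[249,279]],.018),ray("top",[[432,298],[424,285],[417,275]],.035))
print(go([.50,.14,.20],22.5))
E
```

```text
cam in tool [ 0.0773  0.0009 -0.142 ] axis in tool [-0.3026  0.0008  0.9531] [[351.21     0.     324.7856]
 [  0.     351.21   237.3053]
 [  0.       0.       1.    ]]
foot ends/pin top [[0.5933 0.195  0.018 ]
 [0.5337 0.1691 0.018 ]] [[ 0.4857 -0.2281  0.035 ]
 [ 0.5142 -0.2114  0.035 ]
 [ 0.5361 -0.1967  0.035 ]]
(array([ 515.4975, -437.9541,   31.3373]), array([0.0027, 0.0006, 0.0037]))
```

```bash
python3 -m creep '[[[57,-45,5,0,0,0,85],[110,-90,10,0,0,0,85],[165,-130,15,0,0,0,85],[215,-170,20,0,0,0,85],[265,-210,25,0,0,0,85],[315,-245,30,0,0,0,85],[365,-280,35,0,0,0,85],[415,-315,40,0,0,0,85],[465,-350,45,0,0,0,85],[515,-385,50,0,0,0,85],[565,-420,55,0,0,0,85],[615,-450,60,0,0,0,85]]]'
python3 - <<'E'
from h import *
print(env.observe()["tool_pos"],env.observe()["qpos"])
cv2.imwrite("pics/w1.png",env.get_image("wrist"))
print(env.find_in("wrist","foot"))
E
```

```text
time_s: 2.2
tool_pos: [0.5795, 0.1791, 0.1725]
tcp_rot: [0.981, 0.195, 0.0, 0.0]
contact_force: [0.6, -0.4, 0.9]
gripper_width: 0.996
grasp_force: 0.0
[0.5795 0.1791 0.1725] [ 0.2999  0.4806  0.2     1.2897 -0.0002  3.0481]
[{'centre': [0.5703, 0.1819, 0.0361], 'p': 0.79}]
```

View pics/w1.png

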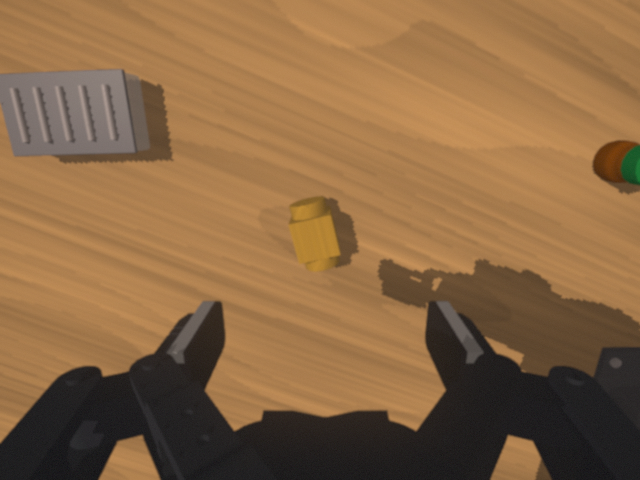

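Run:
```python
from h import *
a=cv2.imread("pics/w1.png")[180:290,260:380]
b=cv2.imread("pics/scene.png")[205:250,355:415]
cv2.imwrite("pics/c1.png",np.hstack([cv2.resize(a,(400,366),interpolation=2),cv2.resize(b,(400,366),interpolation=2)]))
```

```text
(no output)
```

View pics/c1.png

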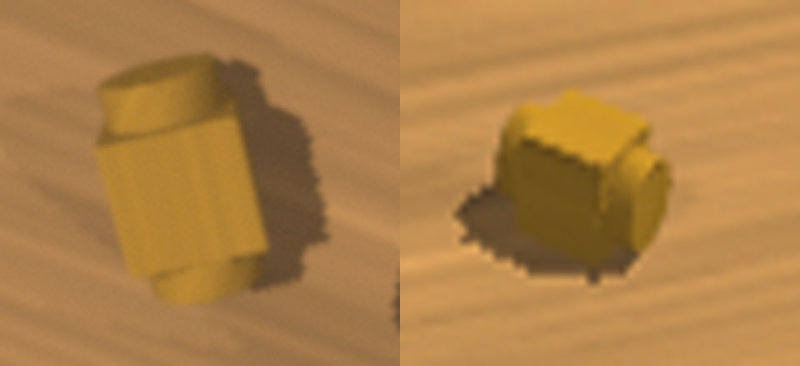

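The crop shows a far end face that looks plain, but I can't be sure at this resolution. I'll take the foot's pose from the top-face corners in the wrist picture.

Run:
```python
from h import *
P=ray("wrist",[[289.1,225],[331.4,215.4],[340.4,254.4],[299.9,262.5]],.036)
print(P,P.mean(0)); d=(P[0]+P[1]-P[2]-P[3])[:2];yaw=np.degrees(np.arctan2(d[1],d[0]));print(yaw,np.linalg.norm(d)/2,np.linalg.norm(P[0]-P[1]))
e=(P[1]+P[2]-P[0]-P[3])[:2];print(np.degrees(np.arctan2(e[1],e[0]))+90)
c=P.mean(0)
for z in(.10,.004): print(go([c[0],c[1],z],yaw))
print(env.observe()["qpos"])
```

```text
[[0.5699 0.2082 0.036 ]
 [0.5907 0.1796 0.036 ]
 [0.5628 0.1595 0.036 ]
 [0.5428 0.188  0.036 ]] [0.5665 0.1838 0.036 ]
36.25882590911873 0.034098464350022915 0.03532512682838392
35.48819858344771
(array([-12.3381,  -6.8773,  69.5268]), array([ -0.0869,   0.0251, -13.4243]))
(array([-12.2794,  -6.7379, 165.5266]), array([ -0.0869,   0.0251, -13.4243]))
[0.3034 0.4873 0.2027 1.287  0.0014 3.0464]
```

```bash
python3 -m creep '[[[-6,-3,35,0,0,-7,85],[-12,-7,70,0,0,-13.5,85],[-12,-7,75,0,0,-13.5,85],[-12,-7,75,0,0,-13.5,85],[-12,-7,75,0,0,-13.5,85]]]'
python3 - <<'E'
from h import *
a=env.get_image("wrist")
cv2.imwrite("pics/w2.png",cv2.resize(a[130:380,160:480],None,fx=2,fy=2))
E
```

```text
time_s: 2.92
tool_pos: [0.5665, 0.1791, 0.0996]
tcp_rot: [0.951, 0.308, 0.002, 0.0]
contact_force: [-0.8, -0.7, -0.1]
gripper_width: 0.994
grasp_force: 0.0
```

View pics/w2.png

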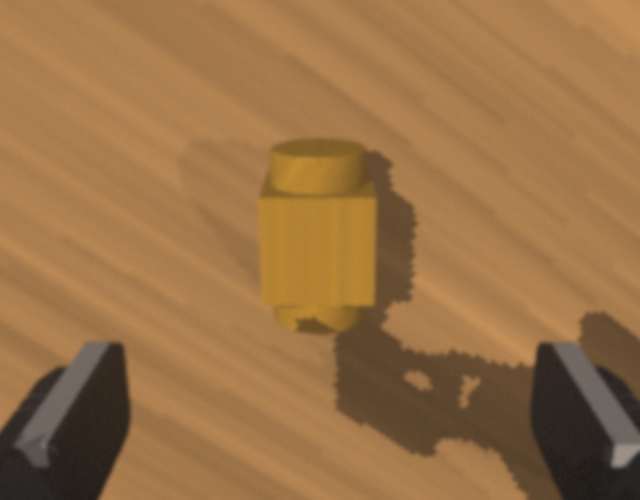

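The foot is aligned with the tool at crop columns 261–377, and the far end face (320,148) looks plain. I'll refine the centre.

Run:
```python
from h import *
q=np.array([[261,198],[377,198],[375,305],[263,305]])/2+[160,130]
P=ray("wrist",q,.036);print(P,P.mean(0));c=P.mean(0);o=env.observe();print(o["tool_pos"],(P[0]+P[1]-P[2]-P[3]))
d=(P[0]+P[1]-P[2]-P[3])[:2];yaw=np.degrees(np.arctan2(d[1],d[0]));print(yaw,go([c[0],c[1],.004],yaw))
```

```text
[[0.5687 0.2053 0.036 ]
 [0.5895 0.1767 0.036 ]
 [0.5607 0.1557 0.036 ]
 [0.5397 0.1847 0.036 ]] [0.5646 0.1806 0.036 ]
[0.5664 0.1791 0.0995] [0.0579 0.0416 0.    ]
35.7051233737618 (array([-0.8717, -2.3667, 95.5347]), array([ 0.0689, -0.2012,  0.2361]))
```

```bash
python3 -m creep '[[[-1,-2,45,0,0,0,85],[-1,-2.4,80,0,0,0,85],[-1,-2.4,94,0,0,0,85],[-1,-2.4,94,0,0,0,85],[-1,-2.4,94,0,0,0,20],[-1,-2.4,94,0,0,0,20],[-1,-2.4,94,0,0,0,20],[-1,-2.4,94,0,0,0,20],[-1,-2.4,94,0,0,0,20],[-1,-2.4,94,0,0,0,20]]]'
```

```text
time_s: 4.22
tool_pos: [0.5636, 0.1808, 0.005]
tcp_rot: [0.951, 0.309, 0.001, -0.0]
contact_force: [-0.4, -0.2, 5.6]
gripper_width: 0.41
grasp_force: 61.9
```

```bash
python3 - <<'E'
from h import *
print(go([.419,-.27,.125],32))
E
python3 -m creep '[[[0,0,-30,0,0,0,20],[0,0,-60,0,0,0,20],[0,0,-90,0,0,0,20],[0,0,-120,0,0,0,20]]]'
python3 - <<'E'
from h import *
cv2.imwrite("pics/w3.png",env.get_image("wrist")[100:420,120:520])
E
```

```text
(array([-381.6992,  279.694 , -120.8161]), array([ 0.0217, -0.1425,  4.014 ]))
time_s: 4.72
tool_pos: [0.5616, 0.1799, 0.1233]
tcp_rot: [0.951, 0.309, -0.001, 0.0]
contact_force: [-0.2, -0.3, -4.0]
gripper_width: 0.414
grasp_force: 60.6
```

View pics/w3.png

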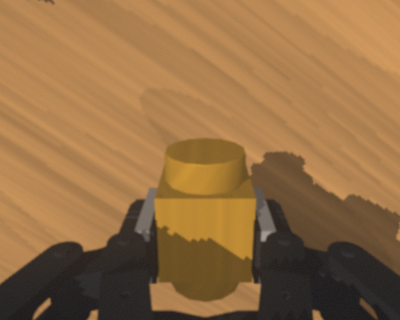

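The far end face (205,152) is a plain disc with no rim, so the hole should be at the robot-side end. I'll move to staging before the pin, with the camera over it, to measure it first.

```bash
python3 -m creep '[[[-47,35,0,0,0,0,20],[-94,69,0,0,0,1,20],[-141,103,0,0,0,2,20],[-188,138,0,0,0,3,20],[-235,172,0,0,0,4,20],[-282,207,0,0,0,4,20],[-329,241,0,0,0,4,20],[-380,280,0,0,0,4,20],[-380,280,0,0,0,4,20],[-380,280,0,0,0,4,20],[-380,280,0,0,0,4,20]]]'
python3 - <<'E'
from h import *
a=env.get_image("wrist");cv2.imwrite("pics/w4raw.png",a)
cv2.imwrite("pics/w4.png",cv2.resize(a[:300,160:480],None,fx=2,fy=2))
o=env.observe();print(o["tool_pos"],o["qpos"])
E
```

```text
time_s: 6.15
tool_pos: [0.4198, -0.2682, 0.1229]
tcp_rot: [0.961, 0.277, -0.0, -0.001]
contact_force: [0.2, 0.7, -4.5]
gripper_width: 0.408
grasp_force: 61.4
[ 0.42   -0.2681  0.1231] [-0.5683  0.3135 -0.1903  1.0682  0.0002  2.0124]
```

View pics/w4.png

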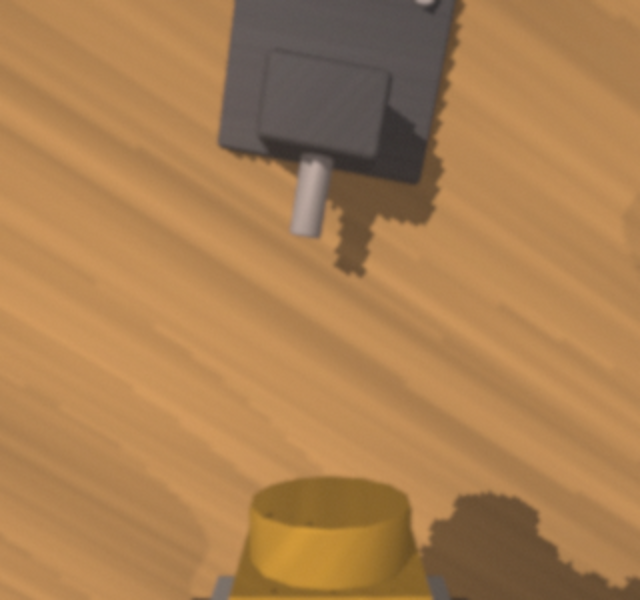

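The pin tip is at crop (307,237), its base at (316,155), and the post-top corners are clear. The near boss face (330,503) is again plain.

Run:
```python
from h import *
f=lambda q:np.array(q,float)/2+[160,0]
T=ray("wrist",f([[306,236],[316,157]]),.032)
P=ray("wrist",f([[270,50],[390,73],[376,157],[261,136]]),.046)  # back-left, back-right, front-right, front-left
B=ray("wrist",f([[220,146],[417,184]]),.008)
print("pin",T,"post",P,P.mean(0),"base",B)
w=P[0]+P[3]-P[1]-P[2]; y1=np.degrees(np.arctan2(w[1],w[0]))-90
b=B[0]-B[1];y2=np.degrees(np.arctan2(b[1],b[0]))-90
d=T[1]-T[0];print("yaw",y1,y2,np.degrees(np.arctan2(d[1],d[0])),np.linalg.norm(d),np.linalg.norm(b))
u=np.array([np.cos(np.radians(y2)),np.sin(np.radians(y2)),0])
front=(P[2]+P[3])/2; print("tip from post",front-.024*u, "base mid-.024u",B.mean(0)-.024*u)
```

```text
pin [[ 0.486  -0.219   0.032 ]
 [ 0.5072 -0.2095  0.032 ]] post [[ 0.5226 -0.1853  0.046 ]
 [ 0.5354 -0.2166  0.046 ]
 [ 0.5151 -0.2252  0.046 ]
 [ 0.5023 -0.1944  0.046 ]] [ 0.5189 -0.2054  0.046 ] base [[ 0.4952 -0.1785  0.008 ]
 [ 0.5205 -0.2413  0.008 ]]
yaw 22.457617151531323 21.961794146151277 24.069512532845863 0.02328718954132973 0.06773248541860734
tip from post [ 0.4865 -0.2188  0.046 ] base mid-.024u [ 0.4856 -0.2188  0.008 ]
```

```bash
python3 - <<'E'
from h import *
print(go([.4444,-.2362,.0165],202.5))
E
python3 -m creep '[[[0,0,0,0,0,-10,20],[0,0,0,0,0,-20,20],[0,0,0,0,0,-30,20],[0,0,0,0,0,-40,20],[0,0,0,0,0,-50,20],[0,0,0,0,0,-60,20],[0,0,0,0,0,-70,20],[0,0,0,0,0,-80,20],[0,0,0,0,0,-90,20],[0,0,0,0,0,-100,20],[0,0,0,0,0,-110,20],[0,0,0,0,0,-120,20]]]'
python3 - <<'E'
from h import *
print(go([.4444,-.2362,.0165],202.5))
E
```

```text
(array([ 37.6669, -13.9361, 106.6149]), array([  -0.036 ,   -0.0935, -170.3623]))
time_s: 7.7
tool_pos: [0.4204, -0.2682, 0.1235]
tcp_rot: [0.238, 0.971, 0.0, -0.0]
contact_force: [-0.2, -0.1, -4.2]
gripper_width: 0.414
grasp_force: 61.4
(array([ -6.4965,  39.4003, 107.0514]), array([  0.0049,  -0.0028, -50.0012]))
```

```bash
python3 -m creep '[[[0,8,0,0,0,-10,20],[-2,16,0,0,0,-20,20],[-4,24,0,0,0,-30,20],[-6,32,10,0,0,-40,20],[-6.5,39.5,35,0,0,-50,20],[-6.5,39.5,60,0,0,-50,20],[-6.5,39.5,85,0,0,-50,20],[-6.5,39.5,100,0,0,-50,20],[-6.5,39.5,107,0,0,-50,20],[-6.5,39.5,107,0,0,-50,20],[-6.5,39.5,107,0,0,-50,20]]]'
python3 - <<'E'
from h import *
print(go([.4444,-.2362,.0165],202.5)); print("full-on",go([.486-.924*.006,-.219-.383*.006,.0165],202.5),env.observe()["qpos"])
a=env.get_image("wrist");b=env.get_image("scene")
cv2.imwrite("pics/w5.png",np.hstack([a[100:420,120:520],cv2.resize(b[215:275,195:270],(400,320))]))
E
```

```text
time_s: 9.07
tool_pos: [0.4449, -0.2382, 0.0174]
tcp_rot: [-0.191, 0.982, -0.001, 0.001]
contact_force: [-0.8, -0.6, -3.7]
gripper_width: 0.414
grasp_force: 61.4
(array([-0.2566,  2.0016,  0.9204]), array([-0.0798,  0.0656, -0.4908]))
full-on (array([-39.2696,   2.3054,   0.9649]), array([-0.0798,  0.0656, -0.4908])) [-0.4915  0.4484 -0.3084  0.8122 -0.     -0.8756]
```

View pics/w5.png

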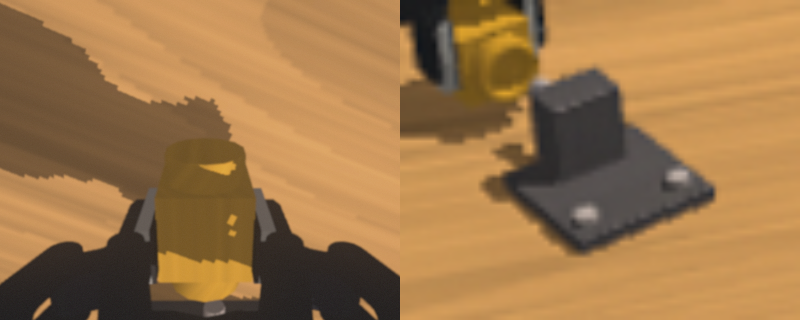

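The scene crop shows a ring with a recessed centre at (508,62) facing the post, so the hole leads. I'll push on gently.

```bash
python3 -m creep '[[[-4,2,1,0,0,-0.5,20],[-9,2,1,0,0,-0.5,20],[-13,2,1,0,0,-0.5,20],[-16,2,1,0,0,-0.5,20],[-19,2,1,0,0,-0.5,20],[-22,2,1,0,0,-0.5,20],[-22,2,1,0,0,-0.5,20]]]'
python3 - <<'E'
from h import *
print("full-on",go([.486-.924*.006,-.219-.383*.006,.0165],202.5),env.observe()["contact_force"])
E
```

```text
time_s: 10.05
tool_pos: [0.464, -0.2276, 0.0156]
tcp_rot: [-0.195, 0.981, -0.0, 0.0]
contact_force: [-0.1, 0.4, -3.7]
gripper_width: 0.417
grasp_force: 61.4
full-on (array([-17.5969,  -0.4333,  -0.9101]), array([-0.0087,  0.0074,  0.0181])) [-0.129   0.4356 -3.6562]
```

No force about 6 mm past the tip, so the pin is in the hole. I'll go on.

```bash
python3 -m creep '[[[-3,0,-0.9,0,0,0,20],[-6,0,-0.9,0,0,0,20],[-9,0,-0.9,0,0,0,20],[-12,0,-0.9,0,0,0,20],[-14,0,-0.9,0,0,0,20],[-15.5,0,-0.9,0,0,0,20],[-15.5,0,-0.9,0,0,0,20],[-15.5,0,-0.9,0,0,0,20]]]'
python3 - <<'E'
from h import *
print("full-on",go([.486-.924*.006,-.219-.383*.006,.0165],202.5),env.observe()["contact_force"])
E
```

```text
time_s: 11.05
tool_pos: [0.478, -0.2217, 0.0164]
tcp_rot: [-0.195, 0.981, 0.0, -0.0]
contact_force: [-0.1, -0.2, -3.2]
gripper_width: 0.409
grasp_force: 61.4
full-on (array([-2.4599, -0.5573, -0.0574]), array([ 0.0069, -0.0082,  0.0026])) [-0.1235 -0.2484 -3.2213]
```

```bash
python3 -m creep '[[[-0.5,0,0,0,0,0,20],[-1,0,0,0,0,0,20],[-1.5,0,0,0,0,0,20],[-1.5,0,0,0,0,0,20],[-1.5,0,0,0,0,0,20]]]'
```

```text
time_s: 11.68
tool_pos: [0.4795, -0.2212, 0.0165]
tcp_rot: [-0.195, 0.981, -0.0, 0.0]
contact_force: [-0.3, -0.1, -4.0]
gripper_width: 0.412
grasp_force: 61.4
```

```bash
python3 -m creep '[[[-0.5,0,0,0,0,0,20],[-1,0,0,0,0,0,20],[-1,0,0,0,0,0,20]]]'
```

```text
time_s: 12.05
tool_pos: [0.4805, -0.2208, 0.0165]
tcp_rot: [-0.195, 0.981, -0.0, 0.0]
contact_force: [0.2, 0.0, -4.5]
gripper_width: 0.409
grasp_force: 61.4
```

```bash
python3 -m creep '[[[-0.5,0,0,0,0,0,20],[-1,0,0,0,0,0,20],[-1.5,0,0,0,0,0,20],[-1.5,0,0,0,0,0,20]]]'
```

```text
time_s: 12.55
tool_pos: [0.4815, -0.2203, 0.0164]
tcp_rot: [-0.195, 0.981, -0.0, -0.0]
contact_force: [-1.1, -0.7, -2.5]
gripper_width: 0.412
grasp_force: 61.5
```

Contact is barely felt and the pin is essentially fully in. I'll draw it off and lift.

```bash
python3 -m creep '[[[5,0,0,0,0,0,20],[15,0,0,0,0,0,20],[27,0,0,0,0,0,20],[40,0,0,0,0,0,20],[52,0,0,0,0,0,20],[55,0,0,0,0,0,20],[55,0,-30,0,0,0,20],[55,0,-70,0,0,0,20],[55,0,-115,0,0,0,20],[55,0,-160,0,0,0,20],[55,0,-200,0,0,0,20],[55,0,-230,0,0,0,20]]]'
python3 -m creep '[[[0,0,0,0,0,10,20],[0,0,0,0,0,20,20],[0,0,0,0,0,30,20],[0,0,0,0,0,40,20],[0,0,0,0,0,50,20],[0,0,0,0,0,50,20]]]'
python3 - <<'E'
from h import *
o=env.observe();print(o["qpos"],o["tool_pos"],R.from_quat(o["tcp_rot"]).as_matrix())
E
```

```text
time_s: 14.05
tool_pos: [0.4315, -0.2414, 0.2486]
tcp_rot: [-0.195, 0.981, -0.001, 0.001]
contact_force: [0.2, -0.1, -4.7]
gripper_width: 0.408
grasp_force: 61.6
time_s: 14.8
tool_pos: [0.4309, -0.2412, 0.2464]
tcp_rot: [0.237, 0.972, 0.0, 0.0]
contact_force: [0.4, 0.5, -3.0]
gripper_width: 0.415
grasp_force: 61.6
[-0.5103  0.2223  0.0207  1.3692  0.0002 -0.0326] [ 0.4309 -0.2412  0.2464] [[-0.8881  0.4597  0.0001]
 [ 0.4597  0.8881  0.0002]
 [ 0.      0.0002 -1.    ]]
```

Now tilt it up: ry −90, moving outward (−x) and up (−z).

```bash
python3 -m creep '[[[-12,0,-8,0,-9,0,20],[-25,0,-16,0,-18,0,20],[-37,0,-24,0,-27,0,20],[-50,0,-32,0,-36,0,20],[-62,0,-40,0,-45,0,20],[-75,0,-48,0,-54,0,20],[-87,0,-56,0,-63,0,20],[-100,0,-64,0,-72,0,20],[-110,0,-72,0,-81,0,20],[-120,0,-80,0,-90,0,20],[-120,0,-80,0,-90,0,20],[-120,0,-80,0,-90,0,20]]]'
python3 - <<'E'
from h import *
o=env.observe();print(o["qpos"],R.from_quat(o["tcp_rot"]).as_matrix())
p=o["tool_pos"];b=env.get_image("scene");x,y=proj("scene",[p])[0].astype(int)
cv2.imwrite("pics/s6.png",cv2.resize(b[max(y-50,0):y+50,max(x-60,0):x+60],(600,500)))
E
```

```text
time_s: 16.3
tool_pos: [0.5495, -0.3037, 0.3283]
tcp_rot: [0.168, 0.691, -0.168, 0.683]
contact_force: [-0.7, -0.3, -4.3]
gripper_width: 0.41
grasp_force: 62.0
[-0.5288  0.2801 -1.0879 -1.3561  0.0496 -0.0037] [[-0.0119  0.461   0.8873]
 [ 0.0027  0.8874 -0.461 ]
 [-0.9999 -0.0031 -0.0118]]
```

View pics/s6.png

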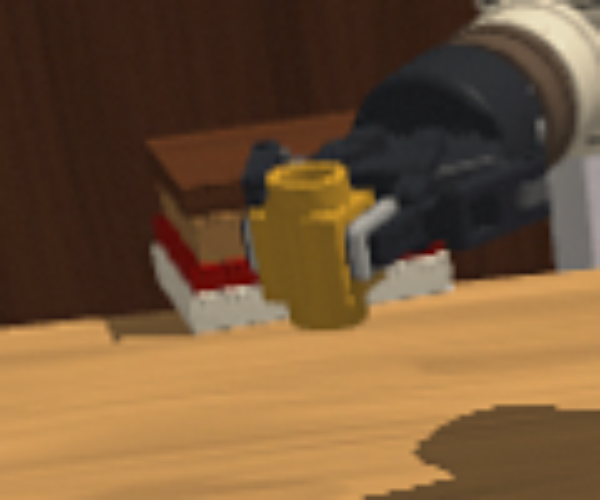

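The hole (305,178) is open upward. Joint 3 is almost at its limit, so I'll move outward and down a little to relieve it.

```bash
python3 -m creep '[[[15,0,12,0,0,0,20],[30,0,25,0,0,0,20],[45,0,38,0,0,0,20],[60,0,50,0,0,0,20],[60,0,50,0,0,0,20],[60,0,50,0,0,0,20],[60,0,50,0,0,0,20]]]'
python3 - <<'E'
from h import *
o=env.observe();print(o["qpos"],R.from_quat(o["tcp_rot"]).as_matrix(),o["qvel"])
E
```

```text
time_s: 17.23
tool_pos: [0.593, -0.3263, 0.2729]
tcp_rot: [0.168, 0.689, -0.168, 0.685]
contact_force: [0.7, -0.1, -4.0]
gripper_width: 0.411
grasp_force: 61.9
[-0.5223  0.5321 -1.0035 -1.5303  0.0429 -0.0008] [[-0.005   0.4612  0.8873]
 [ 0.002   0.8873 -0.4612]
 [-1.     -0.0006 -0.0054]] [-0.0013 -0.0005 -0.0005 -0.0053 -0.001   0.0032]
```

```bash
python3 -m creep '[[[0,0,0,0,0,0,20],[0,0,0,0,0,0,20],[0,0,0,0,0,0,20],[0,0,0,0,0,0,20]]]'; python3 -c "
from cell import env
print(env.finish_job())"
```

```text
time_s: 17.73
tool_pos: [0.5933, -0.3265, 0.2718]
tcp_rot: [0.168, 0.689, -0.167, 0.685]
contact_force: [-0.5, 1.0, -4.0]
gripper_width: 0.411
grasp_force: 61.9
the job is handed in; nothing more can be done
None
```

The foot was pushed almost fully onto the pin, drawn off, and handed in at 17.7 s, held still in the gripper with its hole facing up (tool within about 0.3° of level) and about 27 cm above the bench; the jar, box of bits and dish were not touched.

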